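Lock a jar into its brace, unscrew the cap and hold it above the jar

ROBOT

A 7-joint arm with a two-finger parallel gripper is mounted at the origin on a cart in front of the work surface, level with it; the furniture and walls round the work are solid. World frame = base frame: x ahead of the robot, y to its left, z up, the work surface at z = 0. Lengths are in m, angles in rad, forces in N, time in s.
With the tool pointing down it reaches from about 0.35 to 0.775 m from the base axis. Payload 3.1 kg.
Tool frame: the origin (TCP) lies between the finger pads; the fingertips stand robot.tcp_to_tips ahead of it and the grasp point (between the pads) lies 11 mm behind it (robot.tcp_to_tips is the distance from the TCP to the fingertips, in m); z points along the fingers, y is the line along which they close (so a half turn about z gives the same grasp; the last joint's range is limited). The gripper opens to 85 mm and grips with 20 to 120 N. Pads are 22 mm wide; open, the fingers measure 114 mm over their backs; the gripper's body (76 mm by 85 mm) begins 54 mm behind the grasp point. The pads swing forward as they close: fully open they stand 13 mm farther back than shut.
Start: joints at [1.1, 0.311, 0.014, 1.512, -0.004, 1.319, -0.027], TCP at [0.229, -0.5, 0.239] pointing down, gripper open.
Joint ranges: [-2.7, 2.7], [-0.3, 1.91], [-1.27, 1.3], [0.12, 2.57], [-1.44, 4.58], [0.2, 2.03], [-3.05, 3.05]. Speed limits (rad/s): [2.79, 2.79, 3.14, 3.14, 3.14, 3.14, 3.14].

INTERFACE

Orientations are given as a unit quaternion [w, x, y, z].
In Python, from cell import robot gives the robot as it stands.
- The arm moves only by the tool jog_arm, never from a script. Its argument "motion" is a list of rows, each an object of numbers: "wx", "wy", "wz": the turn, a rotation vector about the tool's x, y, z in degrees; "tx", "ty", "tz": the shift along the tool's x, y, z in mm; "hand": the opening, from -1 (shut) to 1 (fully open). In form: [{"wx": .., "wy": .., "wz": .., "tx": .., "ty": .., "tz": .., "hand": ..}, ...]. A call has 1 to 10 rows; each row shifts and turns the commanded pose from where the row before left it, along the tool's axes as they then stand; what a row does not reach is not made up. A row lasts 1/8 s, in which the tool goes at most 62.5 mm and 10.7 degrees, less where a joint would pass 70% of its speed; a pose out of reach is approached as far as the arm can. A call is refused whole if a number of a shift passes 62.5 or a number of a turn 10.7, either way. A call with a gripper value outside its range is refused whole. The fingers move at their own pace and stop on an object; "force" is the grip in N (left out, the last holds). Time passes only in rows, so rows that do not move let the fingers close. It gives the time, the measured TCP pose, the force, the opening and the grip force at its end, in the units of the state.
- robot.read_state(): the state, without advancing time (a new reading comes with each control period).
- robot.snapshot(name): name is "side" or "top"; returns the picture (480x640x3 uint8, blue, green, red); there is no depth.
- robot.camera_model(name): a dict with "fov_y" (degrees; the focal length in pixels is half the picture's height over the tangent of half this angle, whatever the lens; pixels are square), "cx", "cy" (the principal point, pixels), "dist" ([k1, k2, p1, p2, k3] as OpenCV has them; the pictures are not rectified), "cam_to_world" (4x4, takes a point from camera to world coordinates). Camera axes: x right, y up, looking along -z (the intrinsics and any distortion apply to the point x, -y, -z); pixel columns grow to the right and rows downward; lengths in m; the calibration is good to about 2 mm. A picture is of the moment at which its call begins. camera_model takes no time and is no camera call.
- robot.sign_off(): hands the job in; it is judged then, once.
The state is a dict: "time": time; "joint_positions": joint angles; "qd": joint speeds; "joint_efforts": joint torques, N m; "tool_pos": TCP position; "tcp_rot": TCP orientation; "wrist_force": force on the tool from outside, world axes, zero at the start; "torque": the same for the moment, N m; "finger_gap": finger opening in m; "finger_force": force on a finger pad.
Only numpy, scipy, OpenCV 4.12 (cv2) and the standard library are available. Lean on these libraries where they do the work, as an engineer would, in place of code of your own. Each camera call takes 0.05 s, during which the arm holds its last target. There are 200 camera calls.

TASK

Open the amber jar for breakfast: first swing the orange lock collar of the jar brace clockwise by its white post, all the way to its locked mark, so that the jar is held down; then grip the red cap and unscrew it (anticlockwise seen from above) just until its threads let go. Lift it straight up and finish while still holding it level and still, centred just above the open jar with a finger's breadth or two of clear air between cap and jar; do not put it down, do not pull the jar out, and leave the cup, the tin and the salt shaker alone.

Things in the scene. Friction and masses are not known exactly. Their poses are not given: they have to be found in the camera images.
- brace: Jar brace fixed to the worktop: white block 122 x 122 x 33 mm with a square well for the jar's foot. Origin: centre of its underside, on the worktop; z up. It is turned about the vertical by up to 0.35 rad either way; the jar stands in its middle and is turned with it.
- collar (a joint): Orange lock collar, a ring 111 mm across, 35 to 43 mm above the worktop, turning about the brace's vertical centre line; moved by its lever post. 0 rad = open (starts at 0 to 0.3); grows clockwise seen from above; 0.785 = locked mark and hard stop. Friction of 0.12 N m (1.2 N at the post) holds it where it is left. Locked, its four steel tabs lie over the corners of the jar's foot.
- collar_post (a point): Point on the axis of the collar's upright round white post, 85 mm above the worktop, where to grip it. The post is 100 mm from the collar's centre line, 14 mm in diameter (17 mm in the top 6 mm), 43 to 102 mm above the worktop. Open, it lies in the brace's own -x direction from the centre; locked, 45 degrees further clockwise, between the brace's -x and +y directions.
- collar_pointer (a point): White pointer line on top of the collar ring, 51 mm from the centre line, in the brace's own -y direction when open.
- brace_locked_mark (a point): Red locked mark on the brace's corner between its own -x and -y directions. The collar is locked when the white pointer points at it.
- jar: Amber glass jar, 107 mm tall, about 0.45 kg, loose in the brace's well (1.4 mm play each side): square foot 60 x 60 x 25 mm, round body 54 mm in diameter up to 74 mm above the foot, neck 40 mm in diameter. Origin: centre of the foot's underside, 8 mm above the worktop; z up. The square well keeps it from turning; only the locked collar keeps it from being lifted.
- jar_rim (a point): Centre of the top of the jar's neck, 107 mm above the jar's origin (115 mm above the worktop). The neck has two thread ridges, each a third of a turn long, with two free gaps a sixth of a turn wide centred on the jar's own +x and -x directions. A springy seal on the rim, at most 5.5 mm above it, pushes the cap up with 10 to 18 N.
- cap: Red ribbed screw cap with a white stripe across its top, 60 mm in diameter, 21.5 mm tall, 40 g. Origin: centre of its skirt's underside, 100 to 101 mm above the worktop when screwed on; z up. Its two lugs lie inside the skirt on its own x axis, the direction of the white stripe. It loosens anticlockwise seen from above, against up to 0.3 N m, and can rise about 1 mm on the way.
- cap_top (a point): Centre of the flat top of the cap, 122 mm above the worktop at the start. The cap starts with its x axis 88 to 116 degrees anticlockwise of the jar's x axis. It can be lifted straight off when this angle is 164 to 196 degrees (stripe along the jar's x axis), after 48 to 76 degrees of turning; near 197 degrees it meets a stop. Before that it cannot be pulled off.
- cap_rim (a point): Centre of the underside of the cap's skirt (the cap's origin). It is about 15 mm below the jar's rim when the cap is on.
- espresso_cup: Bystander: light blue espresso cup with handle, 60 x 90 x 52 mm, standing on the worktop. Origin: centre of its underside.
- tea_tin: Bystander: small round food tin, 58 mm in diameter, 72 mm tall, standing behind the brace. Origin: centre of its underside.
- salt_shaker: Bystander: salt shaker with grey top, 44 mm in diameter, 90 mm tall, standing to the right of the brace. Origin: centre of its underside.
Not all that is in view belongs to the job. Of the things that look like the jar, the larger one is meant. Several things have the shape of the cap; the one meant has the colours described above.

How it is judged:
By the outcome, as a careful person would: the job done as asked, in the order asked, and still so for the second after the job is handed in, while the arm keeps its last pose, push and grip.
It also fails if it takes over 48 s, if anything falls off the work surface, if the arm or the gripper's body presses on something with over 40 N, if the wrist force passes 120 N, or if a joint passes its speed limit or range.

## Working session

There is one attempt and no reset: what is moved stays moved. The work goes in short steps, Python scripts to look and compute and a tool call to move; the robot and the scene stay as the last step left them, time stands still between calls to the robot, and variables do not carry over. Pictures are saved under pics/ and viewed, at most 10 in all, crops included, and the job is handed in when it is done.

Besides the shell and the picture viewer there is one more tool, called after "Emit:" as name(argument=value, ...), one argument or row to a line, values as JSON. jog_arm: Moves the arm, as the interface text tells. Its arguments: {"type":"object","properties":{"motion":{"type":"array","items":{"type":"object","properties":{"wx":{"type":"number"},"wy":{"type":"number"},"wz":{"type":"number"},"tx":{"type":"number"},"ty":{"type":"number"},"tz":{"type":"number"},"hand":{"type":"number"}}}},"force":{"type":"number"}},"required":["motion"]}

```bash
mkdir -p pics; ls; python3 - <<'E'
from cell import robot
import cv2,numpy as np
for n in("side","top"):
    cv2.imwrite(f"pics/{n}0.png",robot.snapshot(n)); m=robot.camera_model(n); print(n,m)
s=robot.read_state();print(s, robot.tcp_to_tips)
E
```

```text
pics
side {'fov_y': 47.50742657587199, 'cx': 328.9108227720578, 'cy': 237.1255175176128, 'dist': array([0.00493262, 0.        , 0.        , 0.        , 0.        ]), 'cam_to_world': array([[-0.97697051,  0.07050226, -0.2013903 ,  0.39421611],
       [-0.21184215, -0.43339524,  0.87595175,  0.53697046],
       [-0.02552502,  0.89844198,  0.43834972,  0.48488833],
       [ 0.        ,  0.        ,  0.        ,  1.        ]])}
top {'fov_y': 49.49060355165981, 'cx': 328.91006848528065, 'cy': 238.04889050157436, 'dist': array([-0.10092384,  0.        ,  0.        ,  0.        ,  0.        ]), 'cam_to_world': array([[-0.0158056 ,  0.9812983 , -0.19184325,  0.39494739],
       [-0.99982701, -0.0173926 , -0.00659114, -0.26503962],
       [-0.00980453,  0.19170589,  0.98140345,  1.08788685],
       [ 0.        ,  0.        ,  0.        ,  1.        ]])}
{'time': 0.1, 'joint_positions': array([ 1.10032436,  0.31166224,  0.01400625,  1.51289068, -0.00441253,
        1.31917388, -0.0271835 ]), 'qd': array([ 0.00156569, -0.00116439, -0.00141731, -0.00484174,  0.00097917,
       -0.00084361, -0.00098909]), 'joint_efforts': array([ 7.05833791e-04, -3.80855656e+01,  1.46640320e-01, -2.31245130e+01,
        1.23171334e-02,  8.04171839e-03, -5.14981870e-07]), 'tool_pos': array([ 0.22841627, -0.49963947,  0.23832304]), 'tcp_rot': array([-1.01821038e-03,  9.77098447e-01,  2.12785149e-01, -2.63017339e-04]), 'wrist_force': array([0.16357491, 0.63902032, 0.54978006]), 'torque': array([-0.01696432,  0.02470287,  0.0090686 ]), 'finger_force': 0.0, 'finger_gap': 0.0852021737534332} 0.008
```

View pics/top0.png

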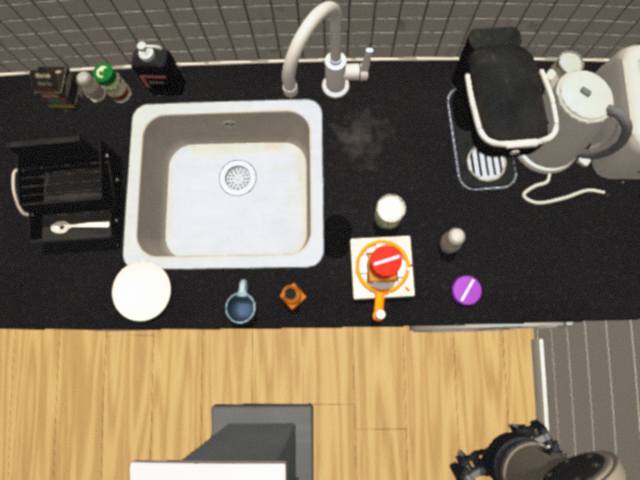

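View pics/side0.png

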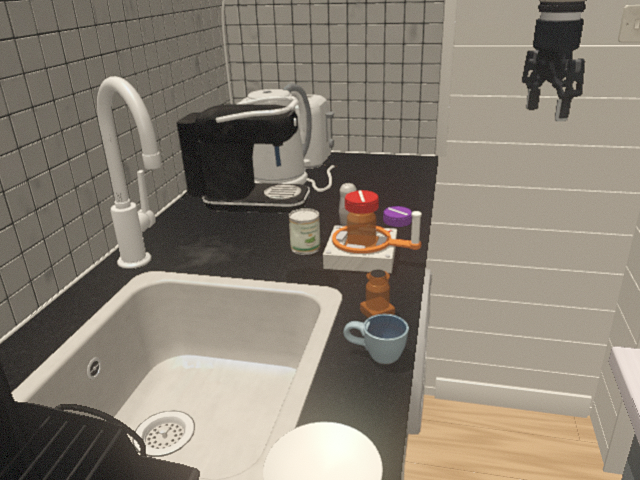

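Candidates:
- **Jar:** the one in the brace at top (383,265) versus the small amber one at (292,296). I choose the larger one in the brace.
- **Cap:** red with white stripe at (385,262), purple disc at (467,290), dark lid of the small jar at (292,293). I choose red.
- **Post:** white round top at (379,314), at the end of the orange lever. The white tin lid at (390,210) is not it.

Next I'll check this in a crop and measure.

```bash
cat > h.py <<'E'
from cell import robot
import cv2,numpy as np
def cam(n):
    m=robot.camera_model(n); f=240/np.tan(np.radians(m["fov_y"])/2)
    return np.array([[f,0,m["cx"]],[0,f,m["cy"]],[0,0,1]]),np.array(m["dist"]),np.array(m["cam_to_world"])
def ray(n,p):
    K,d,T=cam(n); q=cv2.undistortPoints(np.array(p,float).reshape(-1,1,2),K,d)[:,0]
    v=np.c_[q[:,0],-q[:,1],-np.ones(len(q))]@T[:3,:3].T
    return T[:3,3],v
def onz(n,p,z):
    o,v=ray(n,p); return o+v*((z-o[2])/v[:,2])[:,None]
def pix(n,P):
    K,d,T=cam(n); c=(np.array(P,float).reshape(-1,3)-T[:3,3])@T[:3,:3]
    return cv2.projectPoints((c*[1,-1,-1]).reshape(-1,1,3),np.zeros(3),np.zeros(3),K,d)[0][:,0]
def hull(m):
    c=max(cv2.findContours(m.astype(np.uint8),cv2.RETR_EXTERNAL,cv2.CHAIN_APPROX_NONE)[0],key=cv2.contourArea); return c
E
python3 - <<'E'
from h import *
im=cv2.imread("pics/top0.png"); c=im[225:330,335:475]
cv2.imwrite("pics/crop0.png",cv2.resize(c,None,fx=5.6,fy=5.6,interpolation=cv2.INTER_CUBIC))
h=cv2.cvtColor(im,cv2.COLOR_BGR2HSV); H,S,V=cv2.split(h)
roi=np.zeros(H.shape,bool); roi[230:325,340:425]=1
red=roi&((H<6)|(H>174))&(S>150)&(V>80)
print("red",cv2.fitEllipse(hull(red)))
(cx,cy),_,_=cv2.fitEllipse(hull(red)); print("cap top",onz("top",[cx,cy],.122))
yy,xx=np.mgrid[:480,:640]
st=((xx-cx)**2+(yy-cy)**2<15**2)&(S<110)&(V>140); p=np.argwhere(st)[:,::-1]
w=onz("top",p,.122)[:,:2]; w0=w.mean(0); _,_,v=np.linalg.svd(w-w0); print("stripe",len(p),w0,np.degrees(np.arctan2(v[0,1],v[0,0])))
wh=roi&(S<70)&(V>120)&(yy<303)
B=cv2.minAreaRect(hull(wh)); q=cv2.boxPoints(B); w=onz("top",q,.033); print("brace",q.tolist(),w,w.mean(0)); 
for i in range(4):
    d=w[(i+1)%4]-w[i]; print(np.linalg.norm(d[:2]),np.degrees(np.arctan2(d[1],d[0])))
po=roi&(S<70)&(V>150)&(yy>303); p=np.argwhere(po)[:,::-1]; print("post",len(p),p.mean(0),onz("top",p.mean(0),.102))
E
```

```text
red ((385.47705078125, 261.123291015625), (27.66366195678711, 30.20689582824707), 177.05010986328125)
cap top [[ 0.537815   -0.36387582  0.122     ]]
stripe 112 [ 0.54031106 -0.36533272] -73.57370538404476
brace [[349.1000061035156, 237.70001220703125], [411.0621032714844, 234.05517578125], [414.6965637207031, 295.84136962890625], [352.7344665527344, 299.4862060546875]] [[ 0.60115015 -0.29963462  0.033     ]
 [ 0.60656172 -0.42806837  0.033     ]
 [ 0.47884169 -0.42978046  0.033     ]
 [ 0.47386679 -0.30407722  0.033     ]] [ 0.54010509 -0.36539017  0.033     ]
0.1285477111874636 -87.58726168422155
0.12773150953667606 -179.2319972147485
0.12580164800973914 92.26638434094622
0.127360863841932 1.9989941598106422
post 76 [380.38157895 314.        ] [[ 0.44050452 -0.35286136  0.102     ]]
```

View pics/crop0.png

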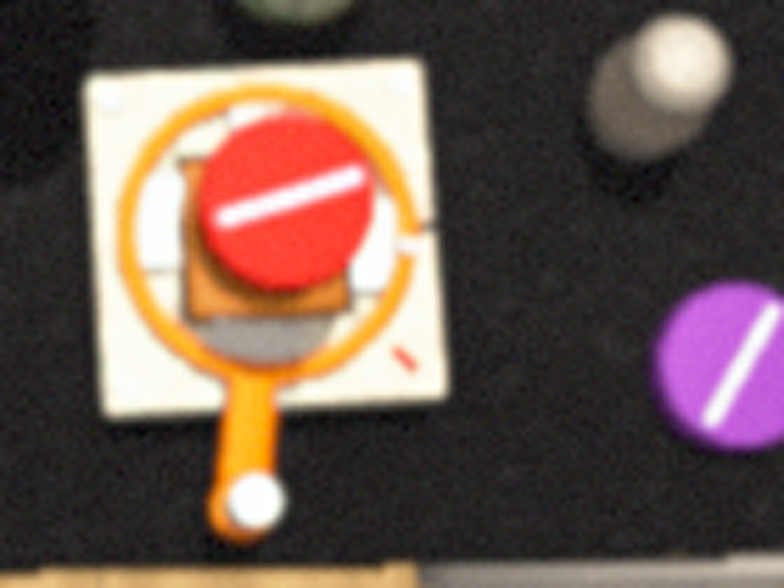

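The crop confirms the choice: red cap with white stripe, orange ring with its white post, and a pointer just short of the red mark. Estimates:
- Brace centre (0.540,-0.3655), yaw about 2.3°
- Post at 172.8°, so the collar is at about 0.165 rad; locked puts the post at 137.3°
- Cap stripe about 104° from the jar's x axis, so about 76° of turning

Moving above the post.

Emit:
jog_arm(
  motion=[
    {"tx":36.3,"ty":-6.5},
    {"tx":36.3,"ty":-6.5},
    {"tx":36.3,"ty":-6.5},
    {"tx":36.3,"ty":-6.5},
    {"tx":36.3,"ty":-6.5},
    {"tx":36.3,"ty":-6.5},
    {"tx":36.3,"ty":-6.5},
    {"wz":10.6,"tz":20},
    {"wz":10.6,"tz":20},
    {"wz":10.6,"tz":20,"hand":0.2},
  ],
)

```text
invalid input at $.motion[0]: expected keys wx, wy, wz, tx, ty, tz, hand
```

```bash
cat >> h.py <<'E'
def st():
    s=robot.read_state(); w,x,y,z=s["tcp_rot"]
    a=np.degrees(np.arctan2(2*(x*y+w*z),1-2*(y*y+z*z)))
    tz=np.array([2*(x*z+w*y),2*(y*z-w*x),1-2*(x*x+y*y)])
    print("t",round(s["time"],2),"tcp",s["tool_pos"].round(4),"a",round(a,1),"z",tz.round(3),"F",s["wrist_force"].round(1),"T",s["torque"].round(2),"gap",round(s["finger_gap"],4),"ff",round(s["finger_force"],1),"q",s["joint_positions"].round(2))
    return s["tool_pos"],a
def to(P,a_to=None):
    p,a=st(); d=np.array(P)-p; r=np.radians(a)
    print("tool shift mm", (1000*np.array([d[0]*np.cos(r)+d[1]*np.sin(r),d[0]*np.sin(r)-d[1]*np.cos(r),-d[2]])).round(1))
E
python3 - <<'E'
from h import *
to([.4405,-.353,.074])
im=robot.snapshot("side"); cv2.imwrite("pics/side1.png",im)
print(pix("side",[[.4405,-.353,.102],[.4405,-.353,.085]]),pix("side",[[.54,-.365,.122]]))
cv2.imwrite("pics/c1.png",cv2.resize(im[120:280,320:480],None,fx=3.7,fy=3.7))
E
```

```text
t 0.1 tcp [ 0.2284 -0.4996  0.2383] a 24.6 z [-0.001  0.002 -1.   ] F [0.2 0.6 0.5] T [-0.02  0.02  0.01] gap 0.0852 ff 0.0 q [ 1.1   0.31  0.01  1.51 -0.    1.32 -0.03]
tool shift mm [253.9 -45.2 164.3]
[[416.18463796 211.48918283]
 [415.75493508 220.32738633]] [[361.18758314 195.23890828]]
```

View pics/c1.png

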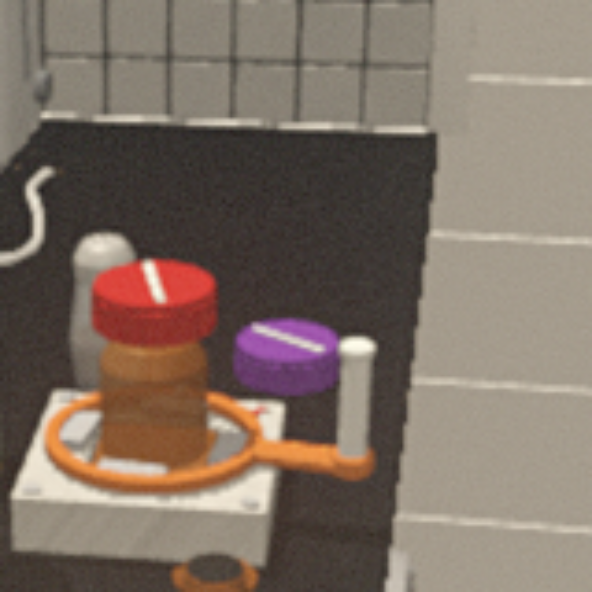

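The side view shows the post top at (416.5,213.5) and the cap top at (362,197), each within 2 px of the prediction. The move was refused because every key is required, so I'll resend it in full.

Emit:
jog_arm(
  motion=[
    {"wx":0,"wy":0,"wz":0,"tx":36.3,"ty":-6.5,"tz":0,"hand":1},
    {"wx":0,"wy":0,"wz":0,"tx":36.3,"ty":-6.5,"tz":0,"hand":1},
    {"wx":0,"wy":0,"wz":0,"tx":36.3,"ty":-6.5,"tz":0,"hand":1},
    {"wx":0,"wy":0,"wz":0,"tx":36.3,"ty":-6.5,"tz":0,"hand":1},
    {"wx":0,"wy":0,"wz":0,"tx":36.3,"ty":-6.5,"tz":0,"hand":1},
    {"wx":0,"wy":0,"wz":0,"tx":36.3,"ty":-6.5,"tz":0,"hand":1},
    {"wx":0,"wy":0,"wz":0,"tx":36.3,"ty":-6.5,"tz":0,"hand":1},
    {"wx":0,"wy":0,"wz":10.6,"tx":0,"ty":0,"tz":20,"hand":0.2},
    {"wx":0,"wy":0,"wz":10.6,"tx":0,"ty":0,"tz":20,"hand":0.2},
    {"wx":0,"wy":0,"wz":10.6,"tx":0,"ty":0,"tz":20,"hand":0.2},
  ],
)

```text
time: 1.4
tool_pos: [0.4407, -0.3529, 0.1782]
tcp_rot: [-0.0, 0.998, -0.066, -0.0]
wrist_force: [1.0, 0.3, 0.5]
finger_gap: 0.051
finger_force: 0.0
```

```bash
python3 - <<'E'
from h import *
to([.4405,-.353,.074])
E
```

```text
t 1.4 tcp [ 0.4407 -0.3529  0.1782] a -7.6 z [-0.001  0.    -1.   ] F [1.  0.3 0.5] T [ 0.03  0.01 -0.  ] gap 0.051 ff 0.0 q [ 0.66  0.38 -0.02  1.57  0.01  1.19 -1.06]
tool shift mm [-2.000e-01  1.000e-01  1.042e+02]
```

Emit:
jog_arm(
  motion=[
    {"wx":0,"wy":0,"wz":0,"tx":0,"ty":0,"tz":26,"hand":0.2},
    {"wx":0,"wy":0,"wz":0,"tx":0,"ty":0,"tz":26,"hand":0.2},
    {"wx":0,"wy":0,"wz":0,"tx":0,"ty":0,"tz":26,"hand":0.2},
    {"wx":0,"wy":0,"wz":0,"tx":0,"ty":0,"tz":26,"hand":0.2},
    {"wx":0,"wy":0,"wz":0,"tx":0,"ty":0,"tz":0,"hand":-1},
    {"wx":0,"wy":0,"wz":0,"tx":0,"ty":0,"tz":0,"hand":-1},
    {"wx":0,"wy":0,"wz":0,"tx":0,"ty":0,"tz":0,"hand":-1},
    {"wx":0,"wy":0,"wz":0,"tx":0,"ty":0,"tz":0,"hand":-1},
  ],
  force=40,
)

```text
time: 2.4
tool_pos: [0.4411, -0.3532, 0.0759]
tcp_rot: [0.0, 0.998, -0.063, 0.0]
wrist_force: [-0.3, 0.9, -0.4]
finger_gap: 0.0148
finger_force: 38.9
```

```bash
python3 - <<'E'
from h import *
to([.4665,-.2977,.074])
E
```

```text
t 2.4 tcp [ 0.4411 -0.3532  0.0759] a -7.2 z [ 0.001 -0.    -1.   ] F [-0.3  0.9 -0.4] T [ 0.19  0.09 -0.01] gap 0.0148 ff 38.9 q [ 0.66  0.48 -0.02  1.69  0.01  0.97 -1.06]
tool shift mm [ 18.2 -58.2   1.9]
```

Emit:
jog_arm(
  motion=[
    {"wx":0,"wy":0,"wz":3.5,"tx":0.1,"ty":-6.2,"tz":0,"hand":-1},
    {"wx":0,"wy":0,"wz":3.5,"tx":0.1,"ty":-6.2,"tz":0,"hand":-1},
    {"wx":0,"wy":0,"wz":3.5,"tx":0.1,"ty":-6.2,"tz":0,"hand":-1},
    {"wx":0,"wy":0,"wz":3.5,"tx":0.1,"ty":-6.2,"tz":0,"hand":-1},
    {"wx":0,"wy":0,"wz":3.5,"tx":0.1,"ty":-6.2,"tz":0,"hand":-1},
  ],
)

```text
time: 3.02
tool_pos: [0.4484, -0.3243, 0.0759]
tcp_rot: [0.001, 0.977, -0.215, -0.0]
wrist_force: [-0.8, -1.3, -1.2]
finger_gap: 0.0145
finger_force: 39.0
```

```bash
python3 - <<'E'
from h import *
to([.4665,-.2977,.074])
p,_=st(); d=p[:2]-[.54,-.3655]; print(np.hypot(*d),np.degrees(np.arctan2(d[1],d[0])))
E
```

```text
t 3.02 tcp [ 0.4484 -0.3243  0.0759] a -24.9 z [-0.    -0.002 -1.   ] F [-0.8 -1.3 -1.2] T [-0.15  0.32 -0.01] gap 0.0145 ff 39.0 q [ 0.56  0.46  0.04  1.72 -0.02  0.96 -1.39]
tool shift mm [  5.3 -31.7   1.9]
t 3.02 tcp [ 0.4484 -0.3243  0.0759] a -24.9 z [-0.    -0.002 -1.   ] F [-0.8 -1.3 -1.2] T [-0.15  0.32 -0.01] gap 0.0145 ff 39.0 q [ 0.56  0.46  0.04  1.72 -0.02  0.96 -1.39]
0.10047201641975101 155.7698887910727
```

Emit:
jog_arm(
  motion=[
    {"wx":0,"wy":0,"wz":3.5,"tx":0.2,"ty":-6.2,"tz":0,"hand":-1},
    {"wx":0,"wy":0,"wz":3.5,"tx":0.2,"ty":-6.2,"tz":0,"hand":-1},
    {"wx":0,"wy":0,"wz":3.5,"tx":0.2,"ty":-6.2,"tz":0,"hand":-1},
    {"wx":0,"wy":0,"wz":3.5,"tx":0.2,"ty":-6.2,"tz":0,"hand":-1},
    {"wx":0,"wy":0,"wz":3.5,"tx":0.2,"ty":-6.2,"tz":0,"hand":-1},
    {"wx":0,"wy":0,"wz":0,"tx":0,"ty":-2,"tz":0,"hand":-1},
  ],
)

```text
time: 3.78
tool_pos: [0.4662, -0.2961, 0.0759]
tcp_rot: [0.0, 0.933, -0.36, -0.001]
wrist_force: [-5.2, 0.3, 3.8]
finger_gap: 0.0149
finger_force: 39.2
```

```bash
python3 - <<'E'
from h import *
p,_=st(); d=p[:2]-[.54,-.3655]; print(np.hypot(*d),np.degrees(np.arctan2(d[1],d[0])))
E
```

```text
t 3.77 tcp [ 0.4662 -0.2961  0.0759] a -42.2 z [-0.002  0.    -1.   ] F [-5.2  0.3  3.8] T [ 0.18  1.05 -0.14] gap 0.0149 ff 39.2 q [ 0.46  0.46  0.1   1.73 -0.05  0.96 -1.73]
0.10128960384149822 136.7654257510817
```

Emit:
jog_arm(
  motion=[
    {"wx":0,"wy":0,"wz":0.5,"tx":0,"ty":-2,"tz":0,"hand":-1},
    {"wx":0,"wy":0,"wz":0.5,"tx":0,"ty":-1.5,"tz":0,"hand":-1},
    {"wx":0,"wy":0,"wz":0,"tx":0,"ty":0,"tz":0,"hand":-1},
  ],
)

```text
time: 4.15
tool_pos: [0.4675, -0.2947, 0.0758]
tcp_rot: [0.001, 0.93, -0.369, -0.001]
wrist_force: [-5.8, -0.1, 4.4]
finger_gap: 0.0151
finger_force: 39.2
```

```bash
python3 - <<'E'
from h import *
p,_=st(); d=p[:2]-[.54,-.3655]; print(np.hypot(*d),np.degrees(np.arctan2(d[1],d[0])))
E
```

```text
t 4.15 tcp [ 0.4675 -0.2947  0.0758] a -43.3 z [-0.003 -0.    -1.   ] F [-5.8 -0.1  4.4] T [ 0.13  1.22 -0.12] gap 0.0151 ff 39.2 q [ 0.45  0.46  0.1   1.72 -0.05  0.96 -1.75]
0.10132695713480264 135.64766186428923
```

Emit:
jog_arm(
  motion=[
    {"wx":0,"wy":0,"wz":0.5,"tx":0,"ty":-3,"tz":0,"hand":-1},
    {"wx":0,"wy":0,"wz":0.5,"tx":0,"ty":-3,"tz":0,"hand":-1},
    {"wx":0,"wy":0,"wz":0,"tx":0,"ty":0,"tz":0,"hand":-1},
  ],
)

```text
time: 4.53
tool_pos: [0.4676, -0.2945, 0.0758]
tcp_rot: [0.004, 0.926, -0.378, -0.003]
wrist_force: [-11.7, -5.2, 6.1]
finger_gap: 0.0148
finger_force: 39.5
```

```bash
python3 - <<'E'
from h import *
p,_=st(); d=p[:2]-[.54,-.3655]; print(np.hypot(*d),np.degrees(np.arctan2(d[1],d[0])))
im=robot.snapshot("top"); cv2.imwrite("pics/top2.png",im)
cv2.imwrite("pics/c2.png",cv2.resize(im[225:330,335:475],None,fx=5.6,fy=5.6,interpolation=cv2.INTER_CUBIC))
E
```

```text
t 4.53 tcp [ 0.4676 -0.2945  0.0758] a -44.5 z [-0.009 -0.005 -1.   ] F [-11.7  -5.2   6.1] T [-0.85  2.41 -0.05] gap 0.0148 ff 39.5 q [ 0.44  0.46  0.11  1.72 -0.05  0.96 -1.78]
0.10138036367532058 135.5778772695511
```

View pics/c2.png

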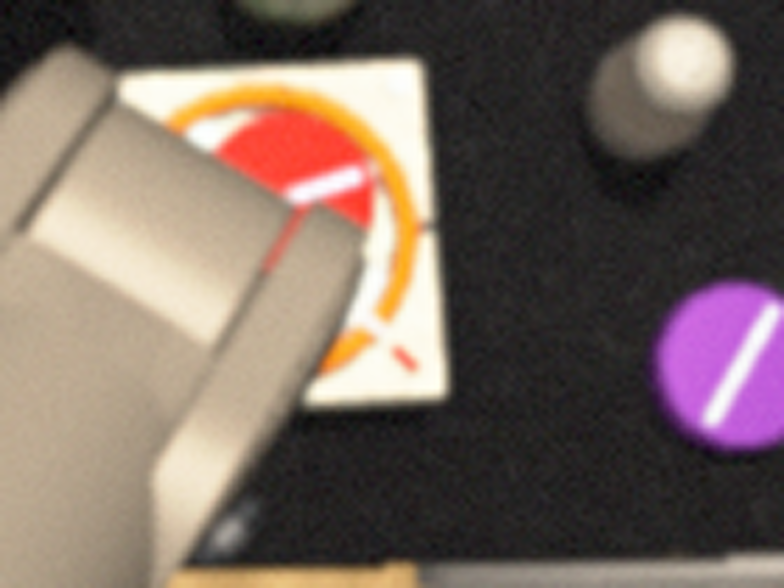

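The pointer now sits at the red mark (crop 375,328 against 405,357), and the last 6 mm of push moved it only 0.2 mm. It is at the hard stop, so I'll ease off, open and rise.

Emit:
jog_arm(
  motion=[
    {"wx":0,"wy":0,"wz":0,"tx":0,"ty":5,"tz":0,"hand":-1},
    {"wx":0,"wy":0,"wz":0,"tx":0,"ty":0,"tz":0,"hand":0.2},
    {"wx":0,"wy":0,"wz":0,"tx":0,"ty":0,"tz":0,"hand":0.2},
    {"wx":0,"wy":0,"wz":0,"tx":0,"ty":0,"tz":0,"hand":0.2},
    {"wx":0,"wy":0,"wz":0,"tx":0,"ty":0,"tz":-25,"hand":0.2},
    {"wx":0,"wy":0,"wz":0,"tx":0,"ty":0,"tz":-25,"hand":0.5},
    {"wx":0,"wy":0,"wz":0,"tx":0,"ty":0,"tz":-25,"hand":1},
    {"wx":0,"wy":0,"wz":0,"tx":0,"ty":0,"tz":-25,"hand":1},
    {"wx":0,"wy":0,"wz":0,"tx":0,"ty":0,"tz":0,"hand":1},
  ],
)

```text
time: 5.7
tool_pos: [0.4724, -0.2934, 0.1776]
tcp_rot: [0.0, 0.927, -0.376, 0.003]
wrist_force: [0.0, 0.3, 0.5]
finger_gap: 0.0857
finger_force: 0.0
```

```bash
python3 - <<'E'
from h import *
to([.540,-.3645,.098])
E
```

```text
t 5.7 tcp [ 0.4724 -0.2934  0.1776] a -44.2 z [ 0.005 -0.003 -1.   ] F [0.  0.3 0.5] T [ 0.02 -0.05  0.02] gap 0.0857 ff 0.0 q [ 0.44  0.36  0.11  1.6  -0.04  1.18 -1.78]
tool shift mm [98.   3.8 79.6]
```

Emit:
jog_arm(
  motion=[
    {"wx":0,"wy":0,"wz":0,"tx":24.5,"ty":1,"tz":0,"hand":1},
    {"wx":0,"wy":0,"wz":0,"tx":24.5,"ty":1,"tz":0,"hand":1},
    {"wx":0,"wy":0,"wz":0,"tx":24.5,"ty":1,"tz":0,"hand":1},
    {"wx":0,"wy":0,"wz":0,"tx":24.5,"ty":0.8,"tz":0,"hand":1},
    {"wx":0,"wy":0,"wz":0,"tx":0,"ty":0,"tz":20,"hand":1},
    {"wx":0,"wy":0,"wz":0,"tx":0,"ty":0,"tz":0,"hand":1},
  ],
)

```text
time: 6.45
tool_pos: [0.5365, -0.3625, 0.1517]
tcp_rot: [-0.001, 0.927, -0.376, -0.003]
wrist_force: [-0.9, 1.0, -0.3]
finger_gap: 0.085
finger_force: 0.0
```

```bash
python3 - <<'E'
from h import *
to([.540,-.3645,.098])
im=robot.snapshot("top"); cv2.imwrite("pics/top3.png",im)
print(pix("top",[[.4665,-.2977,.102]]))
im=robot.snapshot("side")
t=robot.snapshot("top")
cv2.imwrite("pics/c3.png",np.hstack([cv2.resize(im[100:280,300:460],(400,450)),cv2.resize(t[225:330,325:425],(400,450))]))
E
```

```text
t 6.45 tcp [ 0.5365 -0.3625  0.1517] a -44.2 z [-0.006  0.004 -1.   ] F [-0.9  1.  -0.3] T [ 0.03 -0.   -0.01] gap 0.085 ff 0.0 q [ 0.49  0.57  0.12  1.34 -0.07  1.24 -1.72]
tool shift mm [ 3.9 -1.  53.7]
[[350.73623804 300.69140279]]
```

View pics/c3.png

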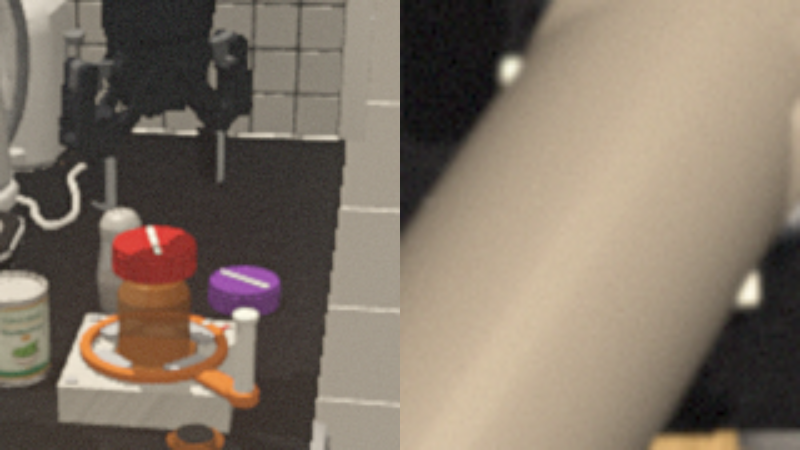

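Emit:
jog_arm(
  motion=[
    {"wx":0,"wy":0,"wz":0,"tx":3.9,"ty":-1,"tz":0,"hand":1},
    {"wx":0,"wy":0,"wz":0,"tx":0,"ty":0,"tz":14,"hand":1},
    {"wx":0,"wy":0,"wz":0,"tx":0,"ty":0,"tz":14,"hand":1},
    {"wx":0,"wy":0,"wz":0,"tx":0,"ty":0,"tz":14,"hand":1},
    {"wx":0,"wy":0,"wz":0,"tx":0,"ty":0,"tz":14,"hand":1},
    {"wx":0,"wy":0,"wz":0,"tx":0,"ty":0,"tz":0,"hand":1},
    {"wx":0,"wy":0,"wz":0,"tx":0,"ty":0,"tz":0,"hand":1},
  ],
)

```text
time: 7.48
tool_pos: [0.5417, -0.366, 0.0995]
tcp_rot: [0.0, 0.926, -0.376, 0.0]
wrist_force: [0.2, -0.1, -0.1]
finger_gap: 0.0855
finger_force: 0.0
```

```bash
python3 - <<'E'
from h import *
to([.540,-.3645,.094])
E
```

```text
t 7.47 tcp [ 0.5417 -0.366   0.0995] a -44.2 z [ 0.001 -0.    -1.   ] F [ 0.2 -0.1 -0.1] T [-0.05  0.01 -0.06] gap 0.0855 ff 0.0 q [ 0.49  0.62  0.12  1.39 -0.08  1.13 -1.72]
tool shift mm [-2.3  0.1  5.5]
```

Emit:
jog_arm(
  motion=[
    {"wx":0,"wy":0,"wz":0,"tx":-2,"ty":0,"tz":5,"hand":1},
    {"wx":0,"wy":0,"wz":0,"tx":0,"ty":0,"tz":0,"hand":-1},
    {"wx":0,"wy":0,"wz":0,"tx":0,"ty":0,"tz":0,"hand":-1},
    {"wx":0,"wy":0,"wz":0,"tx":0,"ty":0,"tz":0,"hand":-1},
    {"wx":0,"wy":0,"wz":0,"tx":0,"ty":0,"tz":0,"hand":-1},
  ],
  force=25,
)

```text
time: 8.1
tool_pos: [0.5406, -0.3641, 0.0946]
tcp_rot: [-0.0, 0.927, -0.376, 0.0]
wrist_force: [0.7, 0.5, 1.7]
finger_gap: 0.0597
finger_force: 27.8
```

```bash
python3 - <<'E'
from h import *
to([.540,-.3645,.094])
E
```

```text
t 8.1 tcp [ 0.5406 -0.3641  0.0946] a -44.2 z [ 0.001  0.    -1.   ] F [0.7 0.5 1.7] T [ 0.2  -0.11 -0.05] gap 0.0597 ff 27.8 q [ 0.49  0.62  0.12  1.41 -0.08  1.12 -1.72]
tool shift mm [-0.1  0.7  0.6]
```

Emit:
jog_arm(
  motion=[
    {"wx":0,"wy":0,"wz":0,"tx":0,"ty":0,"tz":0,"hand":-1},
    {"wx":0,"wy":0,"wz":0,"tx":0,"ty":0,"tz":0,"hand":-1},
    {"wx":0,"wy":0,"wz":-6,"tx":0,"ty":0,"tz":0,"hand":-1},
    {"wx":0,"wy":0,"wz":-6,"tx":0,"ty":0,"tz":0,"hand":-1},
    {"wx":0,"wy":0,"wz":-6,"tx":0,"ty":0,"tz":0,"hand":-1},
    {"wx":0,"wy":0,"wz":-6,"tx":0,"ty":0,"tz":0,"hand":-1},
    {"wx":0,"wy":0,"wz":0,"tx":0,"ty":0,"tz":0,"hand":-1},
  ],
  force=90,
)

```text
time: 8.98
tool_pos: [0.5407, -0.3649, 0.0954]
tcp_rot: [0.0, 0.985, -0.175, 0.001]
wrist_force: [0.3, 1.0, 5.5]
finger_gap: 0.0583
finger_force: 95.5
```

```bash
python3 - <<'E'
from h import *
to([.540,-.3645,.094])
E
```

```text
t 8.97 tcp [ 0.5407 -0.3649  0.0954] a -20.2 z [ 0.002 -0.001 -1.   ] F [0.3 1.  5.5] T [ 0.28 -0.03  0.1 ] gap 0.0583 ff 95.5 q [ 0.55  0.62  0.02  1.4  -0.01  1.12 -1.35]
tool shift mm [-0.8 -0.1  1.4]
```

Emit:
jog_arm(
  motion=[
    {"wx":0,"wy":0,"wz":-6,"tx":0,"ty":0,"tz":0,"hand":-1},
    {"wx":0,"wy":0,"wz":-6,"tx":0,"ty":0,"tz":0,"hand":-1},
    {"wx":0,"wy":0,"wz":-6,"tx":0,"ty":0,"tz":0,"hand":-1},
    {"wx":0,"wy":0,"wz":-6,"tx":0,"ty":0,"tz":0,"hand":-1},
    {"wx":0,"wy":0,"wz":-6,"tx":0,"ty":0,"tz":0,"hand":-1},
    {"wx":0,"wy":0,"wz":-6,"tx":0,"ty":0,"tz":0,"hand":-1},
    {"wx":0,"wy":0,"wz":-6,"tx":0,"ty":0,"tz":0,"hand":-1},
    {"wx":0,"wy":0,"wz":-6,"tx":0,"ty":0,"tz":0,"hand":-1},
    {"wx":0,"wy":0,"wz":0,"tx":0,"ty":0,"tz":0,"hand":-1},
  ],
)

```text
time: 10.1
tool_pos: [0.5415, -0.364, 0.0967]
tcp_rot: [0.001, 0.971, 0.241, 0.002]
wrist_force: [-0.5, 3.4, 9.7]
finger_gap: 0.0584
finger_force: 95.9
```

```bash
python3 - <<'E'
from h import *
to([.540,-.3645,.094])
im=robot.snapshot("side")
cv2.imwrite("pics/c4.png",cv2.resize(im[130:280,300:460],None,fx=3.7,fy=3.7))
E
```

```text
t 10.1 tcp [ 0.5415 -0.364   0.0967] a 27.9 z [ 0.004 -0.    -1.   ] F [-0.5  3.4  9.7] T [0.72 0.14 0.14] gap 0.0584 ff 95.9 q [ 0.67  0.63 -0.17  1.4   0.11  1.12 -0.6 ]
tool shift mm [-1.6 -0.3  2.7]
```

View pics/c4.png

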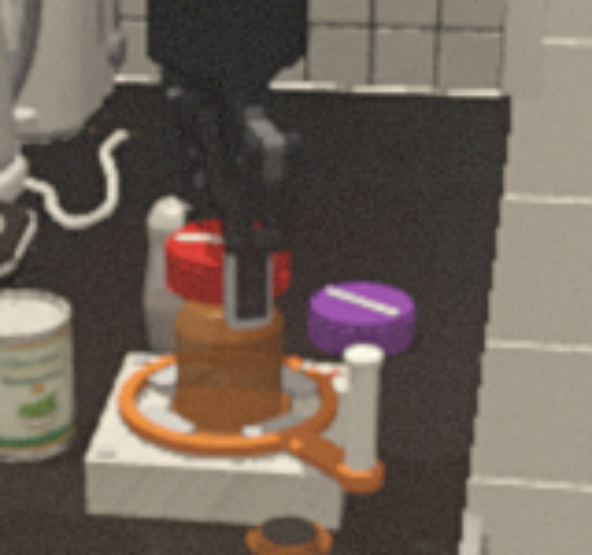

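The stripe now runs along the brace's x direction (crop 178,238 to 222,240), the cap has risen about 2 mm, and the collar is still locked. I'll lift slowly.

Emit:
jog_arm(
  motion=[
    {"wx":0,"wy":0,"wz":0,"tx":0,"ty":0,"tz":-3,"hand":-1},
    {"wx":0,"wy":0,"wz":0,"tx":0,"ty":0,"tz":-3,"hand":-1},
    {"wx":0,"wy":0,"wz":0,"tx":0,"ty":0,"tz":0,"hand":-1},
  ],
)

```text
time: 10.52
tool_pos: [0.5395, -0.3645, 0.0995]
tcp_rot: [-0.0, 0.971, 0.24, -0.0]
wrist_force: [1.6, 1.0, -0.8]
finger_gap: 0.0581
finger_force: 96.1
```

```bash
python3 - <<'E'
from h import *
to([.540,-.3645,.094])
E
```

```text
t 10.53 tcp [ 0.5395 -0.3645  0.0995] a 27.8 z [-0.001  0.    -1.   ] F [ 1.6  1.  -0.8] T [ 0.26 -0.14  0.  ] gap 0.0581 ff 96.1 q [ 0.67  0.62 -0.17  1.39  0.11  1.13 -0.6 ]
tool shift mm [0.4 0.2 5.5]
```

Emit:
jog_arm(
  motion=[
    {"wx":0,"wy":0,"wz":0,"tx":0,"ty":0,"tz":-6,"hand":-1},
    {"wx":0,"wy":0,"wz":0,"tx":0,"ty":0,"tz":-6,"hand":-1},
    {"wx":0,"wy":0,"wz":0,"tx":0,"ty":0,"tz":-6,"hand":-1},
    {"wx":0,"wy":0,"wz":0,"tx":0,"ty":0,"tz":-6,"hand":-1},
    {"wx":0,"wy":0,"wz":0,"tx":0,"ty":0,"tz":-6,"hand":-1},
    {"wx":0,"wy":0,"wz":0,"tx":0,"ty":0,"tz":-4,"hand":-1},
    {"wx":0,"wy":0,"wz":0,"tx":0,"ty":0,"tz":0,"hand":-1},
    {"wx":0,"wy":0,"wz":0,"tx":0,"ty":0,"tz":0,"hand":-1},
  ],
)

```text
time: 11.52
tool_pos: [0.5398, -0.3643, 0.134]
tcp_rot: [-0.0, 0.971, 0.24, -0.0]
wrist_force: [0.3, 0.1, -0.7]
finger_gap: 0.0584
finger_force: 96.1
```

```bash
python3 - <<'E'
from h import *
to([.540,-.3645,.134])
im=robot.snapshot("side"); cv2.imwrite("pics/s5.png",im)
cv2.imwrite("pics/c5.png",cv2.resize(im[130:280,300:460],None,fx=3.7,fy=3.7))
print(pix("side",[[.54,-.3645,.140],[.54,-.3645,.115]]))
E
```

```text
t 11.53 tcp [ 0.5398 -0.3643  0.134 ] a 27.8 z [-0.  0. -1.] F [ 0.3  0.1 -0.7] T [-0.02 -0.02  0.  ] gap 0.0584 ff 96.1 q [ 0.67  0.6  -0.17  1.35  0.1   1.2  -0.59]
tool shift mm [0.1 0.2 0. ]
[[361.14730382 185.90967455]
 [361.14132772 198.96765359]]
```

View pics/c5.png

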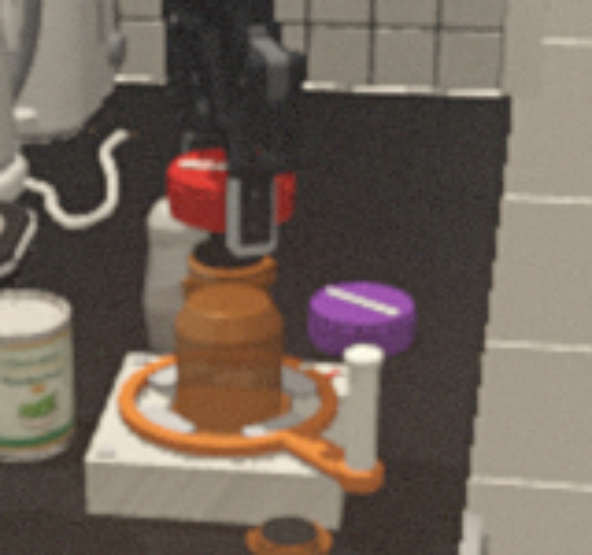

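The picture shows the cap held level at crop (232,190), centred over the open jar rim at (234,258) with about 25 mm of air. The jar is still seated, the collar is locked, and nothing else has moved. Handing in.

```bash
python3 -c "
from cell import robot
print(robot.sign_off())"
```

```text
the job is handed in; nothing more can be done
None
```

I swung the collar to its locked stop, unscrewed the red cap, and handed in with it held level about 25 mm above the open jar, at 11.6 s of the 48 s allowed; the result of the judging was not shown.

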